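# Clamp a moulded handle and hold the hardness tester on its test disc

### The arm

A 6-joint arm with a two-finger parallel gripper is mounted at the origin on a cart in front of the work surface, level with it; the furniture and walls round the work are solid. World frame = base frame: x ahead of the robot, y to its left, z up, the work surface at z = 0. Lengths are in mm, angles in rad, forces in N, time in s.
With the tool pointing down it reaches from about 275 to 825 mm from the base axis. Payload 5.2 kg.
Tool frame: the origin (TCP) lies at the very end of the fingers, on their centre line; the grasp point (between the pads) lies 19 mm behind it; z points along the fingers, y is the line along which they close (so a half turn about z gives the same grasp; the last joint's range is limited). The gripper opens to 93 mm and grips with 3 to 60 N. Pads are 15 mm wide; open, the fingers measure 128 mm over their backs; the gripper's body (75 mm by 188 mm) begins 65 mm behind the grasp point.
Start: joints at [1.029, 0.259, 1.535, -0, 1.348, -0.203], TCP at [182.774, 518.747, 218.653] pointing down, gripper open.
Joint ranges: [-3.14, 3.14], [-0.91, 2.08], [0.19, 2.58], [-1.22, 4.36], [0.22, 2.71], [-3.12, 3.12]. Speed limits (rad/s): [2.57, 2.57, 3.14, 3.14, 3.14, 3.14].

### API

Orientations are given as [roll, pitch, yaw] about the fixed x, y, z axes, in that order (R = Rz(yaw) Ry(pitch) Rx(roll)).
In Python, from bench import robot gives the robot as it stands. The module is installed in compiled form; this text tells all that it offers. Calls block until the motion is done:
- robot.move_ptp(position, orientation): joint-space move of the TCP to a pose.
- robot.move_linear(position, ori=None, speed=150, f_stop=None): straight line of the TCP; ori=None keeps the orientation; speed is the mean speed in mm/s. With f_stop (N) it stops when the force on the tool has changed by that much, and returns True; else False.
- robot.move_j(angles): joint-space move.
- robot.move_gripper(opening): opening from 0.0 (shut) to 1.0 (fully open); the grip force is fixed at half the most; returns when the fingers have stopped.
- robot.sleep(seconds).
- robot.inverse_kinematics(position, orientation): joint angles nearest the present ones, or None.
- robot.get_image(name): name is "scene" or "top" or "wrist"; returns a dict with "img" (384x512x3 uint8, blue, green, red), "fovy" (degrees; the focal length in pixels is half the picture's height over the tangent of half this angle, whatever the lens; pixels are square), "cx", "cy" (the principal point, pixels), "eye" and "orientation" of the camera in the world. Camera axes: x right, y down, z forward; pixel columns grow to the right and rows downward; lengths in mm; the calibration is good to about 2 mm. A picture is of the moment at which its call begins. There is no depth.
A pose or a line that the arm cannot do raises robot.MotionError and nothing moves.
- robot.hand_in(): hands the job in; it is judged then, once.
Readings, each from a call of its own:
- robot.current_t(): time.
- robot.current_qpos(): joint angles.
- robot.current_joint_vel(): joint speeds.
- robot.current_joint_efforts(): joint torques, N m.
- robot.current_tcp_pos(): TCP position.
- robot.current_eef_rot(): TCP orientation.
- robot.current_contact_force(): force on the tool from outside, world axes, zero at the start.
- robot.current_ft_torque(): the same for the moment, N m.
- robot.current_gripper_width(): opening from 0.0 (shut) to 1.0 (fully open).
- robot.current_finger_force(): force on a finger pad.
Only numpy, scipy, OpenCV 4.12 (cv2) and the standard library are available. Lean on these libraries where they do the work, as an engineer would, in place of code of your own. Each camera call takes 0.05 s, during which the arm holds its last target. There are 200 camera calls.

### The job

First swing the red quarter-turn clamp of the holding fixture fully closed, so that its bar lies across the teal handle in the nest. Then take the blue hardness tester out of its grey stand and hold it upright on the centre of the white test disc on the handle, its broad sides in line with the handle (either way round), pressing gently so that the sprung brass tip goes about half-way in. Finish while still gripping the tester there, the clamp still closed; leave the handle in its nest and everything else on the bench where it is.

Things in the scene. Friction and masses are not known exactly. Their poses are not given: they have to be found in the camera images.
- fixture: Holding fixture fixed to the bench: aluminium base plate 130 (its x) x 200 (its y) x 12 mm, origin at the centre of its underside, z up. The teal handle lies along the fixture's y axis in a nest of low black blocks (tops 25 mm above the bench). A steel pivot post stands at fixture x +42, y -35 mm.
- nest (a point): Point on the upper face of the fixture's plate, under the middle of the nest (12 mm above the bench).
- clamp_pivot (a point): Point on the upright hinge axis of the red clamp, 38 mm above the bench, on the fixture.
- clamp_knob (a point): Centre of the graspable part of the clamp's upright round black knob, 68 mm above the bench; it moves with the clamp. The knob is 16 mm in diameter, its top 86 mm and its foot 48 mm above the bench, and it stands 80 mm from the hinge axis at the end of a red bar 12 mm wide, whose underside is 38 mm above the bench.
- clamp (a joint): Angle of the clamp, rad. 0 = open stop: the bar points along the fixture's -y. 1.571 = closed stop: the bar points along the fixture's -x, across the handle. It closes clockwise seen from above and stays where it is left (friction about 0.1 N m, some 1.3 N at the knob). The knob is round and may be pushed, or pinched and turned within the fingers.
- handle: Loose teal moulded handle lying in the nest, 170 x 31 x 23 mm, origin at the centre of its underside, x along its length (the fixture's y); about 60 g, 3 to 4 mm of play in the nest.
- test_disc: White test disc, 22 mm in diameter, fixed on the handle; its origin coincides with the handle's, the disc's centre lies 50 mm from there along the handle's x.
- spot (a point): Centre of the upper face of the white test disc (a small black dot), about 37 mm above the bench. The face is level.
- stand: Grey block 75 x 75 x 50 mm fixed to the bench, origin at the centre of its underside, with a 26 mm hole right through in which the tester stands upright.
- tester: Blue hardness tester, about 150 g, loose in the stand. Origin: on its axis, underside of its dark shoulder (dia 42, 5 thick), which rests on the stand 50 mm above the bench. z up. Blue body to grip from z 5 to 70 mm: 26 thick (x), 44 broad (y: the broad sides lie along y, faces to +-x); dial and orange stud on top to z 74. Below: steel nose, dia 20, to z -22, then the brass tip.
- tip (a joint): Travel of the sprung brass tip into the nose, m: 0 = fully out, 0.012 = fully in; spring 350 N/m with 1 N preload, so about 3 N half-way in.
- tip_end (a point): Lower end of the brass tip (8 mm in diameter), on the tester's axis, 36 mm below the tester's origin when the tip is fully out.
- mug: White mug 81x117x97 mm, a bystander; origin at the centre of its underside.
- glue_bottle: White glue bottle with a red nozzle, 42x42x121 mm, a bystander; origin at the centre of its underside.
- tape_roll: Roll of brown packing tape lying flat, 114x114x48 mm, a bystander; origin at the centre of its underside.
- whisk_head: Wire whisk head lying down, 144x35x39 mm along its x, a bystander; origin at the centre of its underside.
- screwdriver: Red-handled screwdriver lying down, 201x26x26 mm along its x, a bystander; origin at the centre of its underside.
- marker: White felt marker with a blue cap lying down, 147x18x20 mm along its x, a bystander; origin at the centre of its underside.

How it is judged (in metres and radians):
On the way, in this order (a step that is already met when the one before it is completed fails the run):
1. the clamp is closed while the tester is still in its stand (value of joint clamp above 1.45 rad and z of tester in the frame of stand below 0.06 m), for 0.2 s.
2. the tester is lifted clear of its stand (z of tip_end in the frame of stand above 0.052 m and contact force between the fingers and tester above 1 N), for 0.1 s.
At the end, for the whole second after the job is handed in: Clamp over 1.45 rad. Gripper still holds the tester, at rest: brass tip within 9 mm of the disc centre, pressed in 3 to 9 mm (0.8 to 8 N), upright within 8 deg, broad sides within 11 deg of the fixture y axis, touching nothing else of the fixture; handle flat in the nest within 12 mm (value of joint clamp above 1.45 rad and value of joint tip between 0.003 and 0.009 m and contact force between tester and test_disc between 0.8 and 8 N and horizontal distance between tip_end and spot below 0.009 m and angle between tester's own z axis and vertical below 0.14 rad and angle between the y axis of tester and the y axis of fixture, either way round below 0.2 rad and contact force between the fingers and tester above 2 N and contact force between tester and fixture below 0.1 N and linear speed of tester below 0.02 m/s and distance between handle and nest below 0.012 m and angle between handle's own z axis and vertical below 0.1 rad); the arm keeps its last pose, push and grip.
It fails at once if the tester is pressed hard (over 15 N) on the disc or the handle (contact force between tester and handle above 15 N).
It fails at once if a bystander is moved by more than 3 cm (distance of any of mug, glue_bottle, tape_roll, whisk_head, screwdriver, marker from where it was at the start of the episode above 0.03 m).
It fails at once if the handle is taken out of its nest (distance between handle and nest above 0.03 m).
It also fails if it takes over 64 s, if anything falls off the work surface, if the arm or the gripper's body presses on something with over 40 N, if the wrist force passes 120 N, or if a joint passes its speed limit or range.

## Working session

There is one attempt and no reset: what is moved stays moved. The work goes in short steps, each a Python script; the robot and the scene stay as the last script left them, time stands still between calls to the robot, and variables do not carry over. Pictures are saved under pics/ and viewed, at most 10 in all, crops included, and the job is handed in when it is done.

```bash
mkdir -p pics; cat > h.py <<'E'
from bench import robot
import numpy as np, cv2
from scipy.spatial.transform import Rotation as R
def snap(n,f):
    d=robot.get_image(n); cv2.imwrite('pics/'+f,d['img'])
    np.save('pics/'+f+'.npy',np.array({k:d[k] for k in d if k!='img'},dtype=object),allow_pickle=True); return d
def load(f): return np.load('pics/'+f+'.npy',allow_pickle=True).item()
def rot(o):
    o=np.array(o,float)
    return o if o.shape==(3,3) else R.from_euler('xyz',o).as_matrix()
def px(d,u,v,z):
    f=192/np.tan(np.radians(d['fovy'])/2)
    r=rot(d['orientation'])@np.array([(u-d['cx'])/f,(v-d['cy'])/f,1]); e=np.array(d['eye'])
    return (e+r*(z-e[2])/r[2]).round(1)
E
python3 - <<'E'
from h import *
for n in('scene','top','wrist'):
    d=snap(n,n+'0.png'); print({k:d[k] for k in d if k!='img'})
print(robot.current_t(),robot.current_eef_rot())
a=cv2.imread('pics/top0.png'); cv2.imwrite('pics/top0b.png',cv2.resize(a,(800,600),interpolation=cv2.INTER_CUBIC))
E
```

```text
{'fovy': 50.27082504247519, 'cx': 247.1741560389402, 'cy': 187.50823818877794, 'eye': array([-427.93952371, -779.50455111, 1019.04287561]), 'orientation': array([-2.21764755,  0.0132673 , -0.90920822])}
{'fovy': 45.76792935233687, 'cx': 252.81197400400015, 'cy': 196.94577816464894, 'eye': array([ 372.86081857,   20.93729807, 1558.2170946 ]), 'orientation': array([-3.01816836e+00, -2.36054759e-03, -1.56296257e+00])}
{'fovy': 71.35766934887353, 'cx': 253.51267693517764, 'cy': 190.97880447351199, 'eye': array([117.70799117, 541.70094107, 383.56125176]), 'orientation': array([2.88794940e+00, 1.53681623e-03, 1.23115423e+00])}
0.15 [-3.14023881e+00 -2.30029543e-04  2.80278809e+00]
```

View pics/top0b.png

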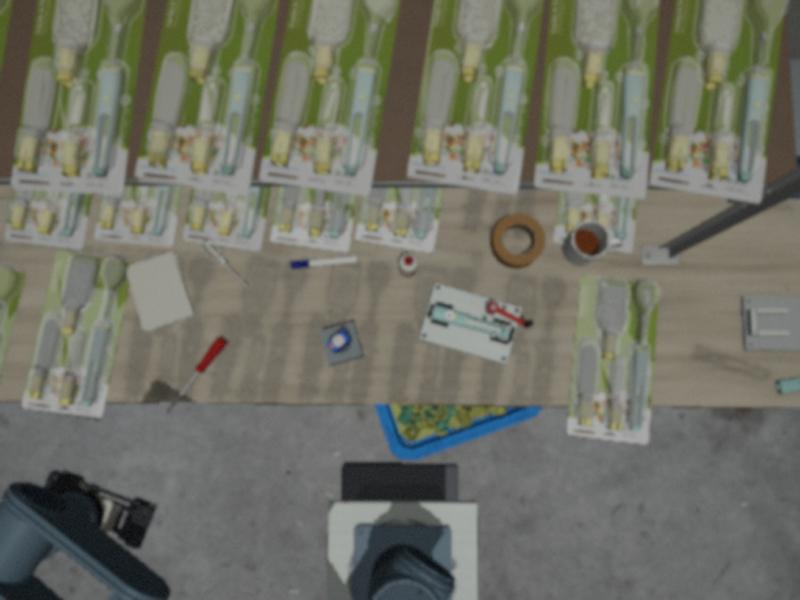

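View pics/scene0.png

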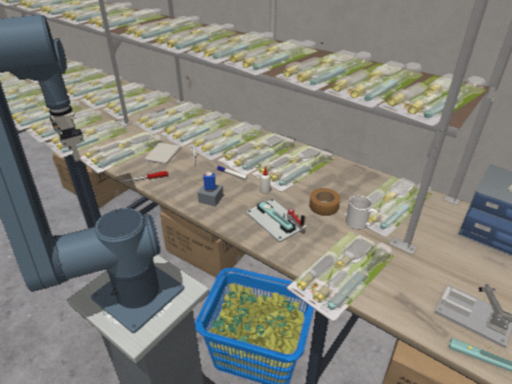

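Top view (800x600 scale): fixture centred about (472,322), knob (528,323), tester/stand (341,342), glue (407,262), marker (323,263), tape (517,240). The clamp is open, pointing image right; the disc is at the left end of the handle. Next: rough positions and close views.

```bash
python3 - <<'E'
from h import *
d=load('top0.png')
for n,u,v,z in[('fix',472,322,12),('knob',528,323,80),('pivot',491,306,45),('disc',437,309,37),('tester',338,341,124),('stand',342,342,50),('glue',407,262,100),('tape',517,240,40)]: print(n,px(d,u/1.5625,v/1.5625,z))
# wrist camera offset in tool frame
w=load('wrist0.png'); T=R.from_euler('xyz',robot.current_eef_rot()).as_matrix()
print(T.T@(np.array(w['eye'])-robot.current_tcp_pos()), T.T@rot(w['orientation']))
E
```

```text
fix [ 534.6 -149.8   12. ]
knob [ 526.3 -259.4   80. ]
pivot [ 566.  -187.2   45. ]
disc [559.6 -71.7  37. ]
tester [482.1 133.7 124. ]
stand [485.7 130.9  50. ]
glue [650.   -5.3 100. ]
tape [ 712.1 -245.8   40. ]
[  68.97599569    0.21509037 -165.52752373] [[-8.37882111e-04 -9.67946875e-01 -2.51153630e-01]
 [ 9.99999632e-01 -7.65120190e-04 -3.87356957e-04]
 [ 1.82778242e-04 -2.51153863e-01  9.67947160e-01]]
```

```bash
python3 - <<'E'
from h import *
robot.move_ptp([480,160,230],[np.pi,0,1.57]); d=snap('wrist','w_st.png')
robot.move_ptp([535,-120,200],[np.pi,0,1.57]); d2=snap('wrist','w_fx.png')
a=cv2.resize(d['img'],(800,600),interpolation=cv2.INTER_CUBIC);cv2.imwrite('pics/w_st2.png',a)
a=cv2.resize(d2['img'],(800,600),interpolation=cv2.INTER_CUBIC);cv2.imwrite('pics/w_fx2.png',a)
print(robot.current_t(),robot.current_qpos())
E
```

```text
3.0583 [-4.21758816e-01  2.67999298e-01  1.56845496e+00  5.67282686e-04
  1.30502476e+00 -4.22801865e-01]
```

View pics/w_st2.png

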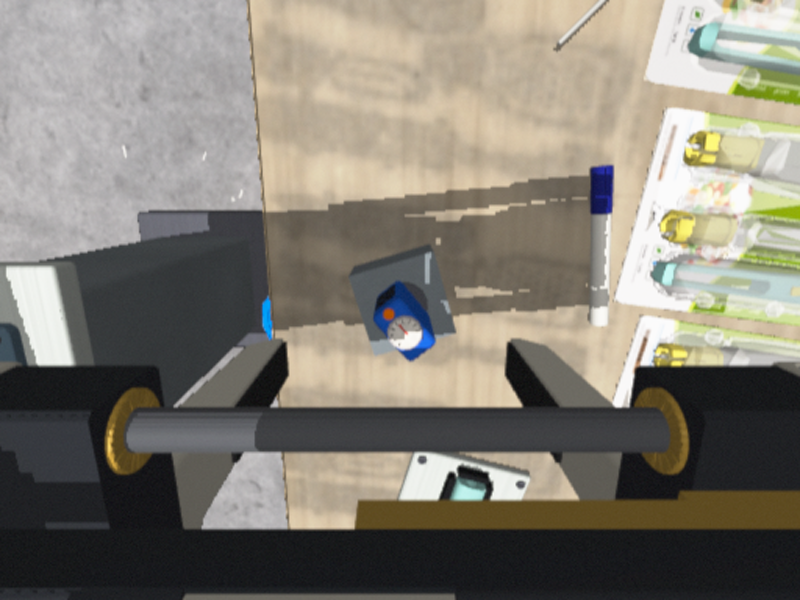

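View pics/w_fx2.png

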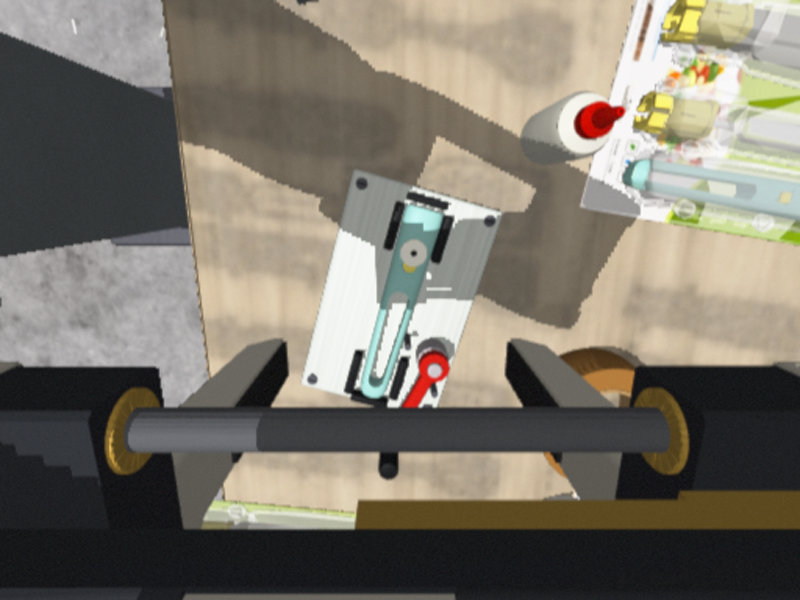

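Fixture view (800x600): plate corners (357,171), (502,212), (303,383), disc dot (413,253), pivot (434,369), knob top (388,470). Stand view: stand top corners (351,271), (432,246), (455,332); tester top centred about (404,321), with its broad direction running from upper-left to lower-right.

```bash
python3 - <<'E'
from h import *
d=load('w_fx.png'); s=.64; P=lambda d,u,v,z:px(d,u*s,v*s,z)
a,b,c=P(d,357,171,12),P(d,502,212,12),P(d,303,383,12)
print('corners',a,b,c,np.linalg.norm(a-b),np.linalg.norm(a-c))
ctr=(b+c)/2
yv=(a-c)[:2]; xv=(b-a)[:2]
print('ctr',ctr,'yaw',np.degrees(np.arctan2(yv[1],yv[0]))-90,np.degrees(np.arctan2(xv[1],xv[0])))
th=np.arctan2(yv[1],yv[0])-np.pi/2
M=np.array([[np.cos(th),-np.sin(th)],[np.sin(th),np.cos(th)]])
print('pivot',ctr[:2]+M@[42,-35],P(d,434,369,52),'knob',ctr[:2]+M@[42,-115],P(d,388,470,86),'closed',ctr[:2]+M@[-38,-35])
print('dot',P(d,413,253,37), M.T@(P(d,413,253,37)-ctr)[:2])
e=load('w_st.png')
print('stand',[P(e,*q,50) for q in((351,271),(432,246),(455,332))],'tester',P(e,404,321,120))
# tester top face by colour
im=cv2.imread('pics/w_st.png'); hsv=cv2.cvtColor(im,cv2.COLOR_BGR2HSV)
m=cv2.inRange(hsv,(100,120,40),(125,255,255)); m[:, :220]=0;m[:,300:]=0;m[:170]=0;m[240:]=0
ys,xs=np.nonzero(m);print(len(xs),xs.min(),xs.max(),ys.min(),ys.max())
cr=cv2.resize(im[140:250,200:320],None,fx=5,fy=5,interpolation=cv2.INTER_CUBIC);cv2.imwrite('pics/crop_t.png',cr)
E
```

```text
corners [503.9 -34.2  12. ] [623.5 -66.9  12. ] [ 449.5 -221.5   12. ] 123.98971731559035 195.04012407707293
ctr [ 536.5 -144.2   12. ] yaw -16.195576600503458 -15.29159475497493
pivot [ 567.07114544 -189.52554541] [ 566.2 -189.8   52. ] knob [ 544.75778802 -266.35076315] [ 529.1 -259.    86. ] closed [ 490.2459277  -167.21218799]
dot [548.9 -97.4  37. ] [-1.14540534 48.40132278]
stand [array([442.2, 164.5,  50. ]), array([509.8, 185.5,  50. ]), array([531.5, 110.4,  50. ])] tester [485.5 142.6 120. ]
700 239 278 180 229
```

View pics/crop_t.png

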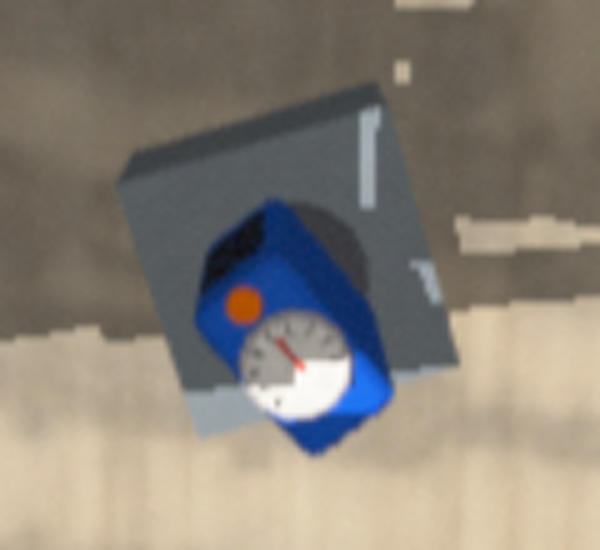

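```bash
python3 - <<'E'
from h import *
e=load('w_st.png'); c=lambda u,v,z:px(e,200+u/5,140+v/5,z)
print('stand',c(289.5,271.5,50),'tester',c(295,353,120)); v=c(315,455,120)-c(200,315,120); w=c(390,393,120)-c(275,250,120)
print(np.linalg.norm(v),np.linalg.norm(w),[np.degrees(np.arctan2(q[1],q[0])) for q in(v,w)])
piv=np.array([566.5,-189.7]); k=np.array([529.1,-259.]); 
a0=np.arctan2(*(k-piv)[::-1]); aend=np.radians(164.2-360)
pos=lambda a,z:[*(piv+80*np.array([np.cos(a),np.sin(a)])),z]
yaw=lambda a:[np.pi,0,a+np.pi]
robot.move_gripper(.6)
robot.move_ptp(pos(a0,120),yaw(a0)); 
print('stop?',robot.move_linear(pos(a0,58),f_stop=10,speed=100))
robot.move_gripper(0.0); print('w',robot.current_gripper_width()*93,robot.current_finger_force(),robot.current_contact_force())
for a in np.linspace(a0,aend-.03,9)[1:]:
    s=robot.move_linear(pos(a,58),yaw(a),speed=60,f_stop=25)
    p=robot.current_tcp_pos(); print(np.degrees(a).round(1),s,np.round(p,1),np.round(robot.current_contact_force(),1),round(robot.current_t(),2))
    if s:break
E
```

```text
stand [486.  136.1  50. ] tester [486.  136.8 120. ]
40.984997255093255 40.96742608463461 [np.float64(-52.23536545612097), np.float64(-52.03915247471064)]
stop? False
w 15.556101723266838 30.000046491622925 [ 0.58168894 -0.67585168  0.53573641]
-128.3 False [ 516.9 -252.6   58.1] [-0.5 -0.4  0.6] 6.41
-138.1 False [ 507.  -243.3   58.1] [-1.4 -0.9  2.3] 6.79
-148.0 False [ 498.7 -232.3   58.1] [-0.9 -1.3  2.5] 7.17
-157.9 False [ 492.5 -220.    58. ] [-1.5 -0.4  1.9] 7.56
-167.8 False [ 488.5 -206.8   58. ] [-1.5 -0.5  1.8] 7.94
-177.7 False [ 486.8 -193.1   58. ] [-1.1 -0.1  1.7] 8.32
-187.6 False [ 487.5 -179.4   58. ] [-1.3  0.8  1.3] 8.71
-197.5 False [ 489.9 -168.8   58.1] [ -3.6 -11.   -0.9] 9.09
```

The clamp is against its stop (about 164.7°, contact force 11 N). Now the tester.

```bash
python3 - <<'E'
from h import *
robot.move_gripper(.35)
p=robot.current_tcp_pos(); robot.move_linear([p[0],p[1],200],speed=150)
robot.move_gripper(.7)
o=[np.pi,0,np.radians(128)]
robot.move_ptp([486,136.5,165],o)
print(robot.move_linear([486,136.5,76],speed=100,f_stop=8))
robot.move_gripper(0.0); print('w',robot.current_gripper_width()*93,robot.current_finger_force(),robot.current_tcp_pos(),robot.current_contact_force())
robot.move_linear([486,136.5,176],speed=80)
print(robot.current_contact_force(),robot.current_finger_force())
o=[np.pi,0,np.radians(74)]
robot.move_ptp([549,-97,150],o)
robot.move_linear([549,-97,112],speed=60)
robot.sleep(.3);d=snap('wrist','w_pl.png'); print(robot.current_t(),robot.current_tcp_pos(),robot.current_contact_force(),robot.current_gripper_width()*93)
cv2.imwrite('pics/w_pl2.png',cv2.resize(d['img'],(800,600),interpolation=cv2.INTER_CUBIC))
E
```

```text
False
w 25.682930353250523 29.99998390674591 [485.83671024 136.47838086  76.02041037] [-0.27846998  0.15189449  2.37681437]
[-0.56573103 -0.05090728 -1.03012538] 29.99961107969284
18.3833 [549.14986749 -97.1056004  112.29276097] [ 0.47493424 -0.20351789 -1.26422637] 25.5283207028694
```

View pics/w_pl2.png

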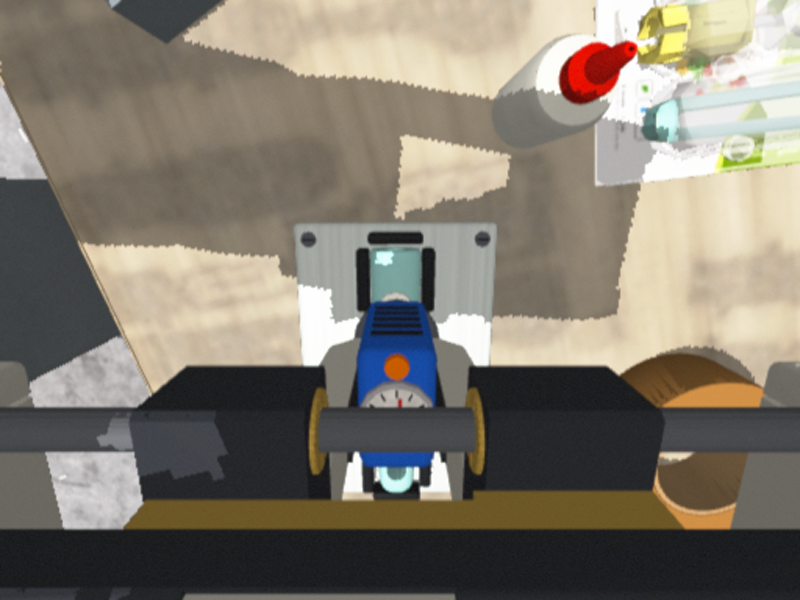

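Aligned laterally: tester, disc and nest are all centred at column ≈397, and the plate edge is level. The disc's front edge shows at (397,294); the tester's top front edge is at about row 302. I'll check the offset along the handle.

```bash
python3 - <<'E'
from h import *
d=load('w_pl.png'); s=.64; u=np.array([np.cos(np.radians(74)),np.sin(np.radians(74))])
im=cv2.imread('pics/w_pl.png')
print([tuple(int(x) for x in im[r,254]) for r in range(182,200)])
t=np.array([549.1,-97.1])
for n,c,r,z,off in[('disc',397,294,37,11),('testerfront_top',397,302,156.3,22),('plate',397,223,12,100)]:
    p=px(d,c*s,r*s,z); q=p[:2]-off*u; print(n,p,q,(q-t)@u,(q-t)@[u[1],-u[0]])
E
```

```text
[(159, 164, 124), (158, 164, 122), (157, 163, 123), (156, 163, 124), (152, 158, 136), (164, 174, 168), (183, 193, 196), (187, 198, 200), (173, 183, 184), (125, 128, 129), (93, 67, 58), (110, 56, 26), (114, 53, 12), (96, 46, 19), (57, 32, 19), (46, 28, 20), (74, 38, 24), (65, 35, 19)]
disc [552.8 -88.   37. ] [549.76798909 -98.57387866] -1.2326603504384113 1.0483683370370749
testerfront_top [559.9 -61.9 156.3] [553.83597817 -83.04775731] 14.81329513985239 0.6791913913754263
plate [563.8 -49.8  12. ] [ 536.23626442 -145.92616959] -50.48045265160767 1.092900000149167
```

```bash
python3 - <<'E'
from h import *
d=load('w_pl.png'); s=.64; u=np.array([np.cos(np.radians(74)),np.sin(np.radians(74))])
t=np.array([549.1,-97.1])
im=cv2.imread('pics/w_pl.png')
m=cv2.inRange(cv2.cvtColor(im,cv2.COLOR_BGR2HSV),(5,150,120),(18,255,255)); m[:,:240]=0;m[:,270:]=0;m[:220]=0;m[255:]=0
ys,xs=np.nonzero(m); print(len(xs),xs.mean(),ys.mean(),ys.min(),ys.max())
p=px(d,xs.mean(),ys.mean(),160);print('stud',(p[:2]-t)@u)
p=px(d,254,302*s,91.3);print('front bottom',(p[:2]-t)@u)
for r in(335,340,345,350):p=px(d,254,r*s,156.3);print('front top',r,(p[:2]-t)@u)
e=load('w_st.png')
a=px(e,200+243/5,140+305/5,124)-px(e,200+295/5,140+365/5,123); print('stud-dial in stand',np.linalg.norm(a))
a=px(e,200+243/5,140+305/5,124)[:2]-[486,136.4]; print('stud-ctr',np.linalg.norm(a))
cv2.imwrite('pics/crop_p.png',cv2.resize(im[180:310,190:320],(600,600),interpolation=cv2.INTER_CUBIC))
E
```

```text
188 253.47340425531914 234.54787234042553 227 242
stud 17.48638457241829
front bottom 19.368603075748762
front top 335 26.305203679006087
front top 340 24.725492457190107
front top 345 23.077218801362008
front top 350 21.40138140995219
stud-dial in stand 17.660690813215687
stud-ctr 16.64241569003733
```

View pics/crop_p.png

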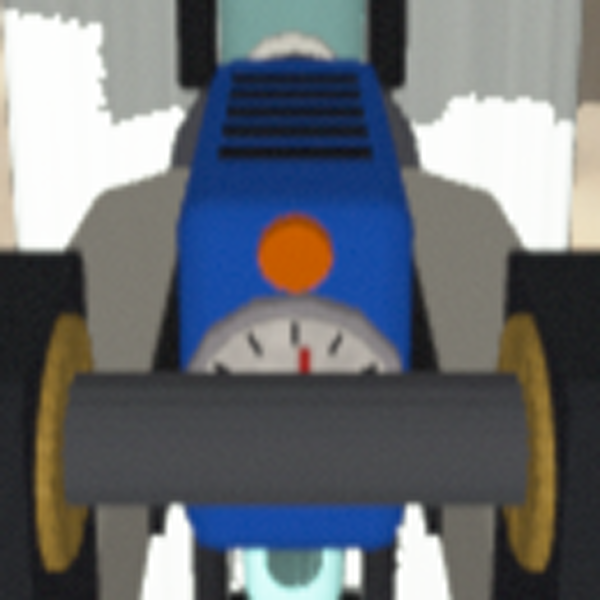

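The crop shows the tester upright, with its top front edge at frame row ≈350 (21.4 mm ahead). So it sits within 1 mm of the tool axis, and the disc is about 1 mm further back. Pressing down.

```bash
python3 - <<'E'
from h import *
x,y=549,-98
robot.move_linear([x,y,104],speed=40); robot.sleep(.3); f0=robot.current_contact_force(); print(f0)
print(robot.move_linear([x,y,90],speed=6,f_stop=1.8), robot.current_tcp_pos())
robot.sleep(.3); z=robot.current_tcp_pos()[2]
f=robot.current_contact_force()-f0; print(z,f)
while f[2]<2.8 and z>90:
    z-=.7; robot.move_linear([x,y,z],speed=6); robot.sleep(.3); f=robot.current_contact_force()-f0; print(z,robot.current_tcp_pos(),f)
print(robot.current_t(),robot.current_gripper_width()*93)
d=snap('wrist','w_end.png');t=snap('top','t_end.png')
a=np.hstack([cv2.resize(d['img'],(400,300)),cv2.resize(t['img'][150:260,230:377],(400,300),interpolation=cv2.INTER_CUBIC)]);cv2.imwrite('pics/end.png',a)
E
```

```text
[ 1.03702465 -0.03607822 -2.31972265]
True [548.9466562  -97.97881945  96.77174961]
96.46083412516884 [0.00831639 0.4690132  2.91689884]
20.5917 25.93655340597709
```

View pics/end.png

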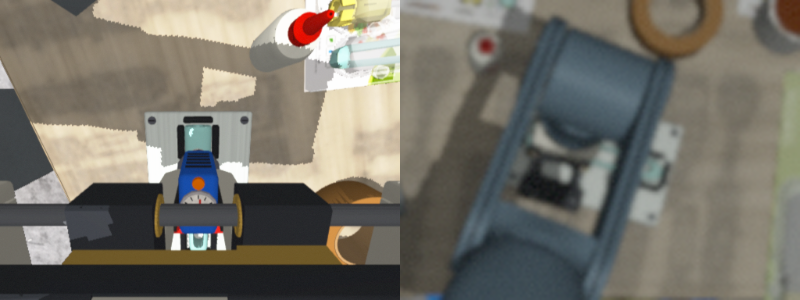

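The view shows the tester standing on the disc. Geometry says about 2.5 mm in (TCP 96.5 against contact at 99), and the force is noisy, so I'll average readings while going to mid-travel.

```bash
python3 - <<'E'
from h import *
def F():
    a=[]
    for _ in range(25): robot.sleep(.02); a.append(robot.current_contact_force())
    return np.mean(a,0).round(2)
x,y=549,-98
print(robot.current_tcp_pos(),F())
for z in(95,94,93.2):
    robot.move_linear([x,y,z],speed=6); print(robot.current_tcp_pos().round(2) if hasattr(robot.current_tcp_pos(),'round') else robot.current_tcp_pos(),F())
robot.move_linear([x,y,101.5],speed=10); print('free',F(),robot.current_t())
E
```

```text
[548.38369113 -97.79060937  96.37699526] [ 1.34 -0.92  1.08]
[548.66 -97.89  94.83] [-0.54 -0.35  1.4 ]
[548.73 -97.91  93.87] [-1.55  0.09  1.86]
[548.93 -97.98  93.14] [-1.88  0.55  2.16]
free [ 0.09  0.17 -1.1 ] 24.7667
```

```bash
python3 - <<'E'
from h import *
robot.move_linear([549,-98,93.6],speed=8); robot.sleep(.5)
a=[]
for _ in range(25): robot.sleep(.02); a.append(robot.current_contact_force())
print(robot.current_tcp_pos(),np.mean(a,0),robot.current_finger_force(),robot.current_t())
print(robot.hand_in())
E
```

```text
[549.03117109 -98.02153656  93.60411025] [-0.13745009  0.01687327  1.88055807] 30.000123381614685 26.8167
the job is handed in; nothing more can be done
None
```

I closed the clamp to its stop, took the tester from its stand and handed the job in at 26.8 s; no verdict came back. It is still gripped upright on the disc, within about 1–2 mm of centre by my measurement, with the tip about 6 mm in (about 3 N).

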